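Sweep the recovered nuts into the trough of the sorting tray

ROBOT

A 6-joint arm with a two-finger parallel gripper is mounted at the origin on the work surface. World frame = base frame: x ahead of the robot, y to its left, z up, the work surface at z = 0. Lengths are in m, angles in rad, forces in N, time in s.
With the tool pointing down it reaches from about 0.3 to 0.95 m from the base axis. Payload 3.1 kg.
Tool frame: the origin (TCP) lies on the centre line of the jaws, within the pads' length; the fingertips stand 17 mm ahead of it and the grasp point (between the pads) lies 2 mm behind it (r.tip_reach is the distance from the TCP to the fingertips, in m); x points along the fingers, z is the direction in which the jaws open and shut, and the axes are right-handed (so a half turn about x gives the same grasp; the last joint's range is limited). The gripper opens to 85 mm and grips with 20 to 120 N. Pads are 22 mm wide; open, the fingers measure 114 mm over their backs; the gripper's body (76 mm by 85 mm) begins 54 mm behind the grasp point. The pads swing forward as they close: fully open they stand 13 mm farther back than shut.
Start: joints at [1.245, 0.308, 1.634, -0, 1.2, -0.07], TCP at [0.158, 0.605, 0.21] pointing down, gripper open.
Joint ranges: [-3.06, 3.06], [-0.79, 1.96], [0.05, 2.63], [-1.19, 4.34], [0.05, 2.64], [-2.94, 2.94]. Speed limits (rad/s): [2.79, 2.79, 3.14, 3.14, 3.14, 3.14].

INTERFACE

Orientations are given as [roll, pitch, yaw] about the fixed x, y, z axes, in that order (R = Rz(yaw) Ry(pitch) Rx(roll)).
In Python, from station import r gives the robot as it stands. The module is installed in compiled form; this text tells all that it offers.
- The arm moves only by the tool servo_tool, never from a script. Its argument "deltas" is text: rows parted by semicolons, each of 6 numbers parted by spaces: the shift along the world's x, y, z in cm, then the turn, a rotation vector about the world's x, y, z in rad. In form: x y z wx wy wz; .... A call has exactly 10 rows; each row is the pose to reach, as a shift and turn from the pose commanded when the call began; what a row does not reach only later rows make up. A row lasts 1/8 s, in which the tool goes at most 62.5 mm and 10.7 degrees, less where a joint would pass 70% of its speed; a pose out of reach is approached as far as the arm can. A call with a gripper value outside its range is refused whole. "grip" is the finger opening in cm, from 0 to 8.54, set as the call begins (left out, the last holds). The fingers move at their own pace and stop on an object; the grip force is fixed at half the most. Time passes only in rows, so rows that repeat a pose let the fingers close, or fill a call up. It gives the time, the measured TCP pose, the force and the opening at its end, in the units of the state.
- r.sense(): the state, without advancing time (a new reading comes with each control period).
- r.get_image(name): name is "side" or "top" or "wrist"; returns a dict with "color" (480x640x3 uint8, blue, green, red), "fovy" (degrees; the focal length in pixels is half the picture's height over the tangent of half this angle, whatever the lens; pixels are square), "cx", "cy" (the principal point, pixels), "R" (3x3) and "t" (3): a world point X has camera coordinates R X + t. Camera axes: x right, y down, z forward; pixel columns grow to the right and rows downward; lengths in m; the calibration is good to about 2 mm. A picture is of the moment at which its call begins. There is no depth.
- r.close_job(): hands the job in, once; it reports no verdict.
The state is a dict: "time": time; "joint_pos": joint angles; "qvel": joint speeds; "tau": joint torques, N m; "tcp_pos": TCP position; "orientation": TCP orientation; "ft_force": force on the tool from outside, world axes, zero at the start; "ft_torque": the same for the moment, N m; "width": finger opening in m.
Only numpy, scipy, OpenCV 4.12 (cv2) and the standard library are available. Lean on these libraries where they do the work, as an engineer would, in place of code of your own. Each camera call takes 0.05 s, during which the arm holds its last target. There are 200 camera calls.

TASK

The four loose hex nuts on the sorting tray have been photographed: with the fingertips, sweep all of them across the plate and over its open edge so that they drop into the tray's trough. Only push them, gently - do not pinch or pick up any - and leave the bolt that stands on its head among them standing where it is. Do not disturb the tube rack, the camera or the jar around the tray.

Things in the scene. Friction and masses are not known exactly. Their poses are not given: they have to be found in the camera images.
- tray: White plastic sorting tray, 270 (its x) by 250 mm (its y), fast on the bench. Origin: centre of its underside, on the bench, z up; +y points roughly to the robot's left. The part y = -120 to +70 mm is a flat plate 30 mm above the bench; rims 5 mm thick stand 12 mm above it on three sides (inner faces x = +/-130, y = -120 mm). On the fourth side, +y, it is open to the trough.
- plate_edge (a point): Middle of the plate's open edge over the trough, at plate height (tray x = 0, y = +70 mm, 30 mm above the bench). The edge runs straight along the tray's x, 260 mm long, with no rim.
- trough (a point): Middle of the floor of the tray's grey open-topped trough (tray x = 0, y = +95 mm, 6 mm above the bench). The trough is 50 mm wide (tray y = +70 to +120 mm), 260 mm long and its floor is 24 mm below the plate; its outer walls rise to 42 mm above the bench.
- nut_a: Large steel hex nut: 24 mm across the flats (28 mm across corners), 13 mm high, 16 mm hole, about 33 g. Origin at its centre, z along the hole. Starts lying flat, loose, on the plate of the tray. Nuts and bolt lie in random order, their centres at least 35 mm apart along the tray's x, so each nut can be pushed straight along the tray's +y past the others.
- nut_b: Small steel hex nut: 19 mm across the flats (22 mm across corners), 10 mm high, 12 mm hole, about 17 g. Origin at its centre, z along the hole. Starts lying flat, loose, on the plate of the tray.
- nut_c: Large steel hex nut: 24 mm across the flats (28 mm across corners), 13 mm high, 16 mm hole, about 33 g. Origin at its centre, z along the hole. Starts lying flat, loose, on the plate of the tray.
- nut_d: Small steel hex nut: 19 mm across the flats (22 mm across corners), 10 mm high, 12 mm hole, about 17 g. Origin at its centre, z along the hole. Starts lying flat, loose, on the plate of the tray.
- bolt: Steel hex bolt standing upright on its head on the plate among the nuts: head 19 mm across the flats (22 mm across corners) and 7.5 mm high, shank 12 mm thick, 42.5 mm high in all, loose, easily knocked over. Origin: centre of the head's underside, z up the shank. To be left standing.
- rack: Yellow block rack, 56 x 92 x 50 mm, with an empty round well and one blue-capped tube standing in it (94 mm high in all), on the bench behind the tray's back rim (its -y side). Origin: centre of its underside. Bystander.
- camera: Black still camera, 128 mm wide, 97 mm high, about 115 mm deep with its lens, on the bench beyond the trough (the tray's +y side). Origin: below the middle of its body, on the bench; the lens points along its -x. Bystander.
- jar: Clear specimen jar with white lid, 58 mm across, 72 mm high, on the bench beyond the tray's far (+x) rim. Origin: centre of its underside. Bystander.

How it is judged:
By the outcome, as a careful person would: the job done as asked, in the order asked, and still so for the second after the job is handed in, with the robot touching nothing.
It also fails if it takes over 54 s, if anything falls off the work surface, if the arm or the gripper's body presses on something with over 40 N, if the wrist force passes 120 N, or if a joint passes its speed limit or range.

## Working session

There is one attempt and no reset: what is moved stays moved. The work goes in short steps, Python scripts to look and compute and a tool call to move; the robot and the scene stay as the last step left them, time stands still between calls to the robot, and variables do not carry over. Pictures are saved under pics/ and viewed, about 8 in all and at most 12, crops included, and the job is handed in when it is done.

Besides the shell and the picture viewer there is one more tool, called after ">>>" in YAML: its name, and indented under it one key for each argument. servo_tool: Moves the arm, as the interface text tells. Its arguments: {"type":"object","properties":{"deltas":{"type":"string"},"grip":{"type":"number"}},"required":["deltas"]}

```bash
mkdir -p pics
cat > h.py <<'E'
import numpy as np, cv2
from station import r
def snap(n,f):
    d=r.get_image(n); cv2.imwrite(f'pics/{f}.png',d['color']); np.savez(f'{f}.npz',**d); return d
def pix2(d,uv,z):
    f=240/np.tan(np.radians(float(d['fovy']))/2)
    out=[]
    for u,v in uv:
        ray=d['R'].T@np.array([(u-d['cx'])/f,(v-d['cy'])/f,1]); c=-d['R'].T@d['t']
        out.append(c+ray*(z-c[2])/ray[2])
    return np.array(out)
def proj(d,P):
    f=240/np.tan(np.radians(float(d['fovy']))/2)
    c=np.atleast_2d(P)@d['R'].T+d['t']; return np.c_[f*c[:,0]/c[:,2]+d['cx'],f*c[:,1]/c[:,2]+d['cy']]
E
python3 - <<'E'
from h import *
for n in('top','side'):
    d=snap(n,n+'0'); print(n,d['fovy'],-d['R'].T@d['t'])
s=r.sense();print(s['time'],s['tcp_pos'],s['orientation'],s['width'],r.tip_reach)
E
```

```text
top 42.75924532948523 [0.49243742 0.05282926 1.05300514]
side 47.29536626623082 [0.61208308 0.71026937 0.63925229]
0.1 [0.15790395 0.60385753 0.20842018] [ 3.0623077   1.56857773 -1.90590815] 0.08532033742680947 0.017
```

View pics/top0.png

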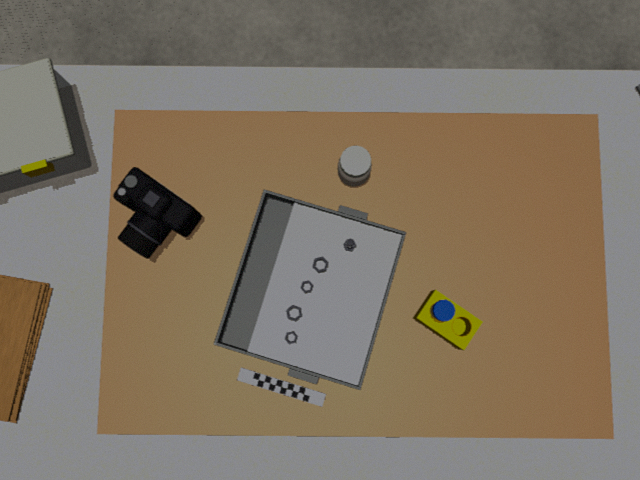

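View pics/side0.png

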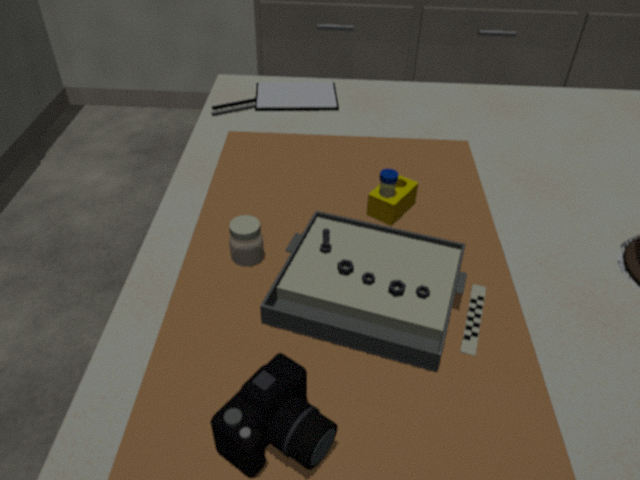

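Top view: bolt at the far end (350,244), with nuts at about (320,265), (307,287), (294,313) and (291,338). Trough to the left, camera beyond it around (155,215). Now an enlarged crop.

Run:
```python
from h import *
im=cv2.imread('pics/top0.png')[180:400,205:420]
cv2.imwrite('pics/c0.png',cv2.convertScaleAbs(cv2.resize(im[:, :],None,fx=2.7,fy=2.7,interpolation=cv2.INTER_CUBIC),alpha=1.2))
```

```text
(no output)
```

View pics/c0.png

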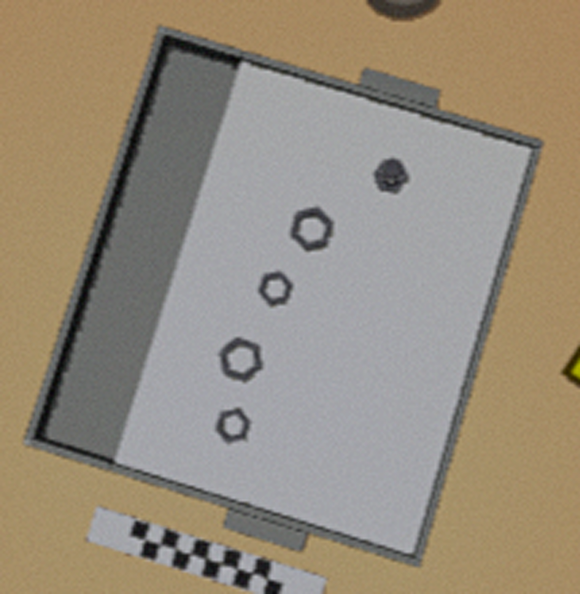

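Crop: rim corners (162,28), (542,140), (418,565), (26,440); nuts (312,229), (275,289), (241,359), (233,425); bolt (392,177).

```bash
cat > t.py <<'E'
from h import *
d=dict(np.load('top0.npz'))
def c(uv): return np.array(uv)/2.7+[205,180]
C=pix2(d,c([(162,28),(542,140),(418,565),(26,440)]),.042)[:,:2]
# TL: far(+x),trough(+y) ; TR:+x,-y ; BR -x,-y ; BL -x,+y
M=np.array([(135,125),(135,-125),(-135,-125),(-135,125)])/1000.
mc=C.mean(0); U,S,V=np.linalg.svd(M.T@(C-mc)); Rt=(U@V).T
if np.linalg.det(Rt)<0: print('refl')
def tr(p): return (np.atleast_2d(p)[:,:2]-mc)@Rt
E
python3 - <<'E'
from t import *
print('tray',mc,'yaw',np.arctan2(Rt[1,0],Rt[0,0]),'res',np.round((tr(C)-M)*1000,1).tolist())
print('edge',tr(pix2(d,c([(238,60),(116,462)]),.03))*1000)
N=pix2(d,c([(312,229),(275,289),(241,359),(233,425)]),.041)
print('nuts',N.round(4),(tr(N)*1000).round(1)); B=pix2(d,c([(392,177)]),.037)
B2=pix2(d,c([(392,177)]),.055)
print('bolt',B,tr(B)*1000,tr(B2)*1000)
s=r.sense()
from scipy.spatial.transform import Rotation as Ro
print(Ro.from_euler('xyz',s['orientation']).as_matrix().round(3))
for n,p in(('rack',pix2(d,[(430,310),(449,322)],.05)),('cam',pix2(d,[(147,254),(195,233),(202,217)],.06)),('jar',pix2(d,[(355,158)],.072))): print(n,tr(p)*1000)
E
```

```text
tray [0.54904167 0.07459379] yaw -0.2891765994240293 res [[-2.5, -2.3], [-0.7, 2.0], [0.9, 1.6], [2.2, -1.3]]
edge [[ 129.17688788   72.7276404 ]
 [-130.28058753   69.04001945]]
nuts [[0.5864 0.0598 0.041 ]
 [0.5494 0.0821 0.041 ]
 [0.5067 0.1022 0.041 ]
 [0.4671 0.1064 0.041 ]] [[ 40.   -3.5]
 [ -1.8   7.3]
 [-48.4  14.4]
 [-87.7   7.1]]
bolt [[0.6194956  0.01069454 0.037     ]] [[ 85.75032066 -41.1552218 ]] [[ 83.37989792 -41.08164654]]
[[-0.001 -0.967  0.253]
 [-0.002  0.253  0.967]
 [-1.     0.    -0.002]]
rack [[  21.02803868 -195.75651111]
 [  11.45067018 -230.52863403]]
cam [[-27.80433811 271.29605438]
 [ 27.92780649 207.62709165]
 [ 56.46306445 205.12503421]]
jar [[222.24230217  -6.72551358]]
```

```bash
cat >> t.py <<'E'
def w(x,y): return mc+Rt@(np.array([x,y])/1000)
E
python3 - <<'E'
from t import *
for n,x,y in(('d',-87.7,7.1),('c',-48.4,14.4),('b',-1.8,7.3),('a',39,-3.5)):
    print(n,'start',(w(x,y-33)*100).round(2),'end',(w(x,72)*100).round(2),'from init',((w(x,y-33)-[.158,.605])*100).round(1))
E
```

```text
d start [45.76  7.48] end [48.55 16.86] from init [ 30. -53.]
c start [49.73  7.06] end [52.32 15.74] from init [ 33.9 -53.4]
b start [54.    5.05] end [56.78 14.41] from init [ 38.2 -55.5]
a start [57.6   2.85] end [60.7  13.25] from init [ 41.8 -57.7]
```

>>> servo_tool:
  deltas: "3 -5.3 0 0 0 -0.16; 6 -10.6 0 0 0 -0.32; 9 -15.9 0 0 0 -0.48; 12 -21.2 0 0 0 -0.64; 15 -26.5 0 0 0 -0.80; 18 -31.8 0 0 0 -0.96; 21 -37.1 0 0 0 -1.12; 24 -42.4 0 0 0 -1.28; 27 -47.7 -3 0 0 -1.44; 30 -53 -6 0 0 -1.604"
  grip: 0

```text
time: 1.35
tcp_pos: [0.4544, 0.0813, 0.1541]
orientation: [0.483, 1.569, 0.188]
ft_force: [1.1, 0.6, 0.3]
width: 0.0003
```

Run:
```python
from h import *
from scipy.spatial.transform import Rotation as Ro
d=snap('wrist','w1');s=r.sense();print(s['time'],s['tcp_pos'],s['width']);print(Ro.from_euler('xyz',s['orientation']).as_matrix().round(3))
```

```text
1.4 [0.45485131 0.07555533 0.15052465] -0.0006069172385683377
[[-0.001  0.297  0.955]
 [-0.005  0.955 -0.297]
 [-1.    -0.006  0.   ]]
```

View pics/w1.png

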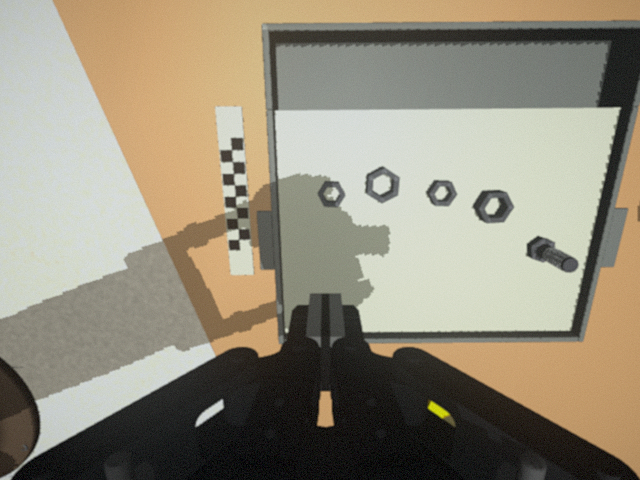

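Wrist view: fingers shut, aligned with the tray; nuts at (332,194), (383,184), (442,193), (494,207), bolt head about (539,246), plate edge from (275,109) to (620,107). Checking these positions against the top view.

Run:
```python
from t import *
e=dict(np.load('w1.npz'))
N=pix2(e,[(332,194),(383,184),(442,193),(494,207)],.041);print(N.round(4),(tr(N)*1000).round(1))
print((tr(pix2(e,[(275,109),(620,107)],.03))*1000).round(1),(tr(pix2(e,[(539,246)],.035))*1000).round(1))
```

```text
[[0.4685 0.1084 0.041 ]
 [0.5082 0.1044 0.041 ]
 [0.5502 0.0844 0.041 ]
 [0.587  0.0617 0.041 ]] [[-86.8   9.5]
 [-47.7  17. ]
 [ -1.7   9.7]
 [ 40.1  -1.5]]
[[-129.4   72. ]
 [ 129.8   72. ]] [[ 84.6 -35.8]]
```

>>> servo_tool:
  deltas: "0 0 -4 0 0 0; 0 0 -8 0 0 0; 0 0 -9.8 0 0 0; 0 0 -9.8 0 0 0; 0.2 0.67 -9.8 0 0 0; 0.4 1.34 -9.8 0 0 0; 0.6 2.01 -9.8 0 0 0; 0.8 2.68 -9.8 0 0 0; 1.0 3.35 -9.8 0 0 0; 1.2 4.02 -9.8 0 0 0"

```text
time: 2.65
tcp_pos: [0.4655, 0.1238, 0.0564]
orientation: [-0.932, 1.571, -1.221]
ft_force: [-0.5, -0.1, 0.3]
width: -0.0
```

Run:
```python
from t import *
snap('wrist','w2');s=r.sense();print(s['time'],s['tcp_pos'],tr(s['tcp_pos'])*1000,s['ft_force'])
```

```text
2.7 [0.46597489 0.12439353 0.05646861] [[-93.81881287  24.0444315 ]] [-0.11393191  0.66499934  0.13096551]
```

View pics/w2.png

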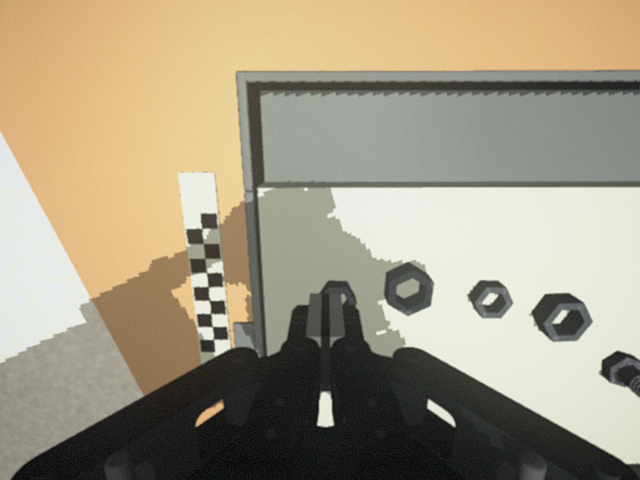

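Wrist view: nut d at about (338,290) touches or lies under the fingertips, whose front is at row ~293. TCP is 4 mm higher than I intended, so I'll check this numerically.

Run:
```python
from t import *
e=dict(np.load('w2.npz'))
s=r.sense();print(s['tcp_pos'],s['joint_pos'])
print('tip',tr(pix2(e,[(309,293),(343,293)],.04))*1000)
print('nut d topedge/right',tr(pix2(e,[(338,281),(355,293),(322,288)],.04))*1000)
print('nuts',tr(pix2(e,[(411,286),(492,297),(566,315)],.041))*1000)
t=s['tcp_pos'];print(proj(e,[t,t-[0,0,.017]]))
```

```text
[0.46597489 0.12439353 0.05646861] [1.70209467e-01 2.51273572e-01 2.06963029e+00 6.65927452e-04
 8.19881510e-01 4.58578093e-01]
tip [[-102.87471309   15.16198519]
 [ -84.21966862   15.16218311]]
nut d topedge/right [[-87.04122092  22.30024295]
 [-77.6353649   15.16225297]
 [-95.7347646   18.15520035]]
nuts [[-47.469182    19.79605532]
 [ -2.63325972  13.23571521]
 [ 40.12047338   2.20866023]]
[[325.56413697 291.01929296]
 [325.51204052 277.6430901 ]]
```

Run:
```python
from t import *
e=snap('side','s2');s=r.sense();t=s['tcp_pos'];print(s['time'],t,s['ft_force'])
P=proj(e,[t,t-[0,0,.017]]);print(P)
print('scene nut d top centre',proj(e,[[*w(-87.5,8.5),.04]]))
u,v=P[1].astype(int);im=e['color'][v-120:v+60,u-120:u+120]
print(u-120,v-120)
cv2.imwrite('pics/s2c.png',cv2.convertScaleAbs(cv2.resize(im,None,fx=3.2,fy=3.2,interpolation=cv2.INTER_CUBIC),alpha=1.6))
```

```text
2.75 [0.46571532 0.12397415 0.05637771] [0.29728598 0.13610515 0.10272926]
[[427.44992344 288.82235609]
 [425.81460141 296.71326623]]
scene nut d top centre [[423.56533632 288.73881251]]
305 176
```

View pics/s2c.png

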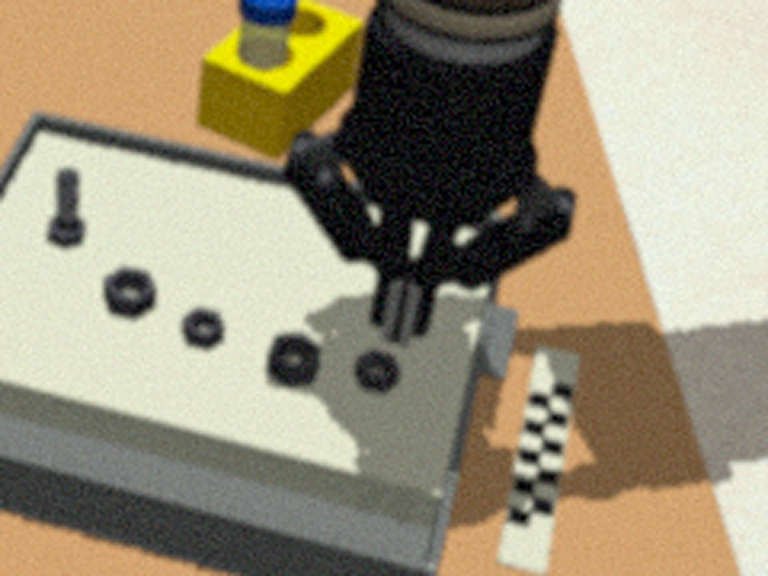

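Side view: the fingertip end is at about crop (405,340), i.e. pixel (431.6,282), behind or above nut d at (422.8,292), which has not moved. That doesn't match the projected tip, so I'll triangulate.

Run:
```python
from t import *
def ray(e,uv):
    c=-e['R'].T@e['t'];p=pix2(e,[uv],0.)[0];v=p-c;return c,v/np.linalg.norm(v)
a,b=dict(np.load('w2.npz')),dict(np.load('s2.npz'))
A=np.zeros((3,3));y=np.zeros(3)
for e,uv in((a,(326,293)),(b,(431.6,282))):
    c,v=ray(e,uv);M=np.eye(3)-np.outer(v,v);A+=M;y+=M@c
p=np.linalg.solve(A,y);print('tip front bottom',p,tr(p)*1000,proj(a,[p]),proj(b,[p]))
print('wrist cam at',-a['R'].T@a['t'],tr(-a['R'].T@a['t'])*1000)
s=r.sense();print(tr(s['tcp_pos'])*1000,s['joint_pos'])
for k in range(1):
    for z in(.0395,.05,.06,.07): print(z,(tr(pix2(a,[(326,293)],z))*1000).round(1),(tr(pix2(b,[(431.6,282)],z))*1000).round(1))
```

```text
tip front bottom [0.46710926 0.13579102 0.08285658] [[-95.98169224  35.29216493]] [[320.51004955 293.37971648]] [[430.00735411 281.71242321]]
wrist cam at [0.48742642 0.19759834 0.21976058] [[-94.13328453 100.32688563]]
[[-93.94801479  23.56844059]] [1.69706310e-01 2.51112191e-01 2.07009732e+00 1.50021513e-04
 8.20034417e-01 4.57769365e-01]
0.0395 [[-93.5  14.9]] [[-96.5 -11.1]]
0.05 [[-93.6  19.9]] [[-96.9   0.1]]
0.06 [[-93.6  24.6]] [[-97.3  10.8]]
0.07 [[-93.6  29.4]] [[-97.8  21.4]]
```

The two views agree: the tips are at about z 0.07–0.08, higher than the reported TCP minus 17 mm, and the nut is untouched. I'll back off behind the nut and lower in small steps, watching the force and the picture.

>>> servo_tool:
  deltas: "-0.2 -1.2 0 0 0 0; -0.4 -2.4 0 0 0 0; -0.6 -3.6 0 0 0 0; -0.8 -4.8 0 0 0 0; -0.8 -4.8 0 0 0 0; -0.8 -4.8 -0.1 0 0 0; -0.8 -4.8 -0.2 0 0 0; -0.8 -4.8 -0.3 0 0 0; -0.8 -4.8 -0.4 0 0 0; -0.8 -4.8 -0.4 0 0 0"

```text
time: 4.0
tcp_pos: [0.4573, 0.0754, 0.0522]
orientation: [-2.768, 1.57, -3.057]
ft_force: [-0.3, 1.0, -0.0]
width: -0.0001
```

Run:
```python
from t import *
e=snap('side','s3');s=r.sense();t=s['tcp_pos'];print(s['time'],t,tr(t)*1000,s['ft_force'],s['width'])
P=proj(e,[t,t-[0,0,.017]]);print(P)
u,v=P[1].astype(int);im=e['color'][v-70:v+40,u-75:u+75]
print(u-75,v-70)
cv2.imwrite('pics/s3c.png',cv2.convertScaleAbs(cv2.resize(im,None,fx=5,fy=5,interpolation=cv2.INTER_CUBIC),alpha=1.8))
```

```text
4.05 [0.45735488 0.0753767  0.05226116] [[-88.10312497 -25.39528884]] [0.2221814  0.89993626 0.40222191] -0.00019924451091719574
[[429.15611527 268.8776193 ]
 [427.5731618  276.66415611]]
352 206
```

View pics/s3c.png

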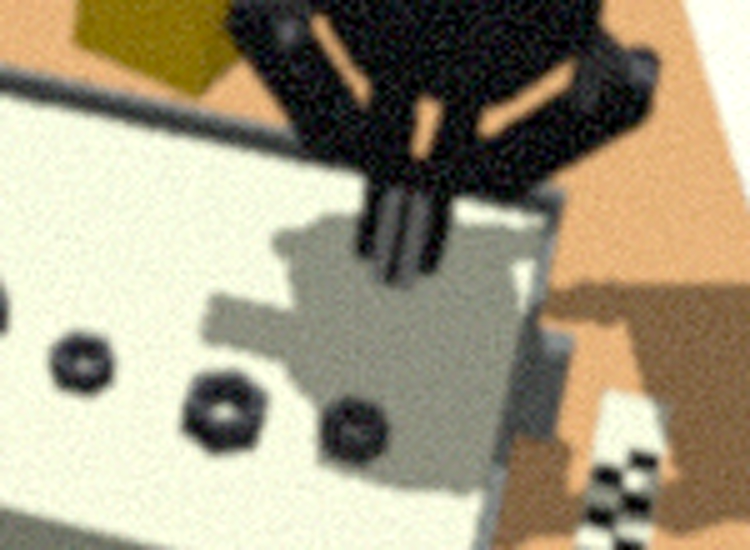

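Side view: the tip is at pixel (432,262.6) against a predicted (427.6,276.7), so it really is about 30 mm higher than nominal. Lowering 2 cm and checking.

>>> servo_tool:
  deltas: "0 0 -0.2 0 0 0; 0 0 -0.4 0 0 0; 0 0 -0.6 0 0 0; 0 0 -0.8 0 0 0; 0 0 -1.0 0 0 0; 0 0 -1.2 0 0 0; 0 0 -1.4 0 0 0; 0 0 -1.6 0 0 0; 0 0 -1.8 0 0 0; 0 0 -2 0 0 0"

```text
time: 5.3
tcp_pos: [0.4574, 0.0753, 0.0322]
orientation: [2.269, 1.571, 1.98]
ft_force: [-0.5, -0.5, -0.0]
width: -0.0003
```

Run:
```python
from t import *
e=snap('side','s4');s=r.sense();t=s['tcp_pos'];print(s['time'],t,tr(t)*1000,s['ft_force'],s['width'])
P=proj(e,[t,t-[0,0,.017]]);print(P)
im=e['color'][206:316,352:502]
cv2.imwrite('pics/s4c.png',cv2.convertScaleAbs(cv2.resize(im,None,fx=5,fy=5,interpolation=cv2.INTER_CUBIC),alpha=1.8))
```

```text
5.35 [0.45720707 0.0752653  0.03198632] [[-88.21302812 -25.54421042]] [-0.30919701  0.15544083  0.38524277] 0.000292778845454405
[[427.35833814 278.09691951]
 [425.82150857 285.65188213]]
```

View pics/s4c.png

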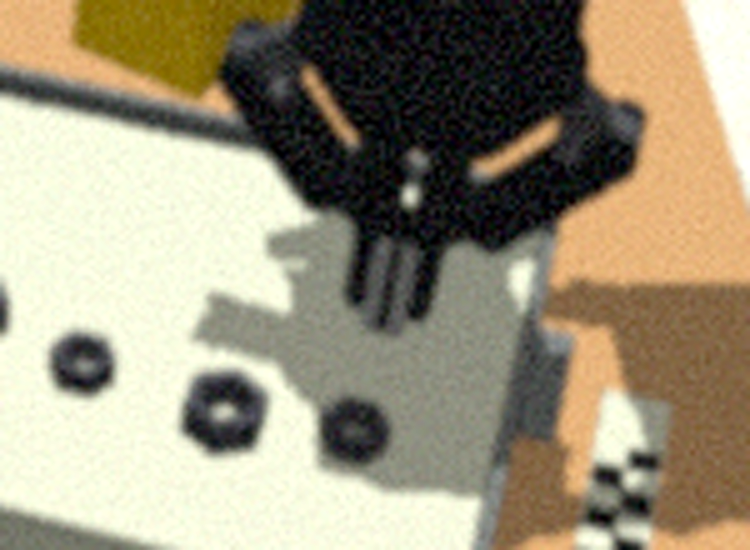

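No contact with TCP at z 0.032, and the tip is still visibly above the plate (crop (385,327)). I'll find the plate by force in small steps.

>>> servo_tool:
  deltas: "0 0 -0.1 0 0 0; 0 0 -0.2 0 0 0; 0 0 -0.3 0 0 0; 0 0 -0.4 0 0 0; 0 0 -0.5 0 0 0; 0 0 -0.6 0 0 0; 0 0 -0.7 0 0 0; 0 0 -0.8 0 0 0; 0 0 -0.9 0 0 0; 0 0 -1.0 0 0 0"

```text
time: 6.6
tcp_pos: [0.4574, 0.0753, 0.0223]
orientation: [-2.846, 1.571, -3.135]
ft_force: [-0.5, 0.3, -0.3]
width: -0.0002
```

>>> servo_tool:
  deltas: "0 0 -0.05 0 0 0; 0 0 -0.1 0 0 0; 0 0 -0.15 0 0 0; 0 0 -0.2 0 0 0; 0 0 -0.25 0 0 0; 0 0 -0.3 0 0 0; 0 0 -0.35 0 0 0; 0 0 -0.4 0 0 0; 0 0 -0.4 0 0 0; 0 0 -0.4 0 0 0"

```text
time: 7.85
tcp_pos: [0.4574, 0.0753, 0.0183]
orientation: [-0.419, 1.571, -0.708]
ft_force: [0.2, -0.1, -0.0]
width: 0.0003
```

Run:
```python
from t import *
e=snap('side','s5');s=r.sense();t=s['tcp_pos'];print(s['time'],t,tr(t)*1000,s['ft_force'])
im=e['color'][226:316,372:492]
cv2.imwrite('pics/s5c.png',cv2.convertScaleAbs(cv2.resize(im,None,fx=6,fy=6,interpolation=cv2.INTER_CUBIC),alpha=2.2))
```

```text
7.9 [0.45743394 0.07529284 0.0183535 ] [[-88.00343444 -25.45311748]] [0.42258449 0.96758992 1.01660697]
```

View pics/s5c.png

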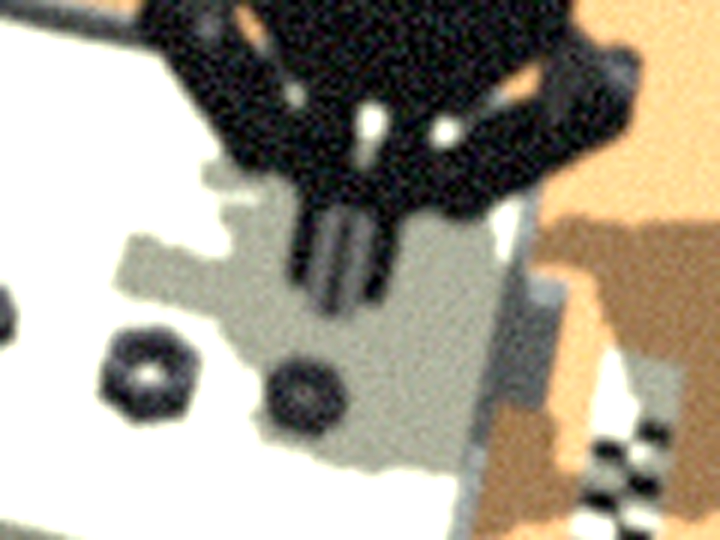

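Side view: tip front at crop (332,312), i.e. pixel (427.3,278), and nut d at (423,292.3).

Run:
```python
from t import *
e=dict(np.load('s5.npz'))
for z in(.03,.035,.04,.045,.05): print(z,proj(e,[[*w(-88,-14.5),z],[*w(-88,-25.5),z]]).round(1).tolist())
print(proj(e,[[*w(-87.3,8.5),.035]]))
```

```text
0.03 [[425.7, 283.5], [427.0, 279.0]]
0.035 [[426.2, 281.3], [427.5, 276.7]]
0.04 [[426.7, 279.0], [428.0, 274.5]]
0.045 [[427.1, 276.7], [428.4, 272.2]]
0.05 [[427.6, 274.4], [428.9, 269.9]]
[[422.98013565 290.9864042 ]]
```

Tip at about z 0.042–0.045. Lowering a further 7 mm slowly.

>>> servo_tool:
  deltas: "0 0 -0.1 0 0 0; 0 0 -0.2 0 0 0; 0 0 -0.3 0 0 0; 0 0 -0.4 0 0 0; 0 0 -0.5 0 0 0; 0 0 -0.55 0 0 0; 0 0 -0.6 0 0 0; 0 0 -0.65 0 0 0; 0 0 -0.7 0 0 0; 0 0 -0.7 0 0 0"

```text
time: 9.15
tcp_pos: [0.4574, 0.0753, 0.0113]
orientation: [-2.548, 1.571, -2.837]
ft_force: [0.2, -0.6, -1.1]
width: 0.0001
```

>>> servo_tool:
  deltas: "0 0 -0.03 0 0 0; 0 0 -0.06 0 0 0; 0 0 -0.09 0 0 0; 0 0 -0.12 0 0 0; 0 0 -0.15 0 0 0; 0 0 -0.18 0 0 0; 0 0 -0.21 0 0 0; 0 0 -0.24 0 0 0; 0 0 -0.25 0 0 0; 0 0 -0.25 0 0 0"

```text
time: 10.4
tcp_pos: [0.4574, 0.0753, 0.0088]
orientation: [-2.894, 1.571, 3.101]
ft_force: [-0.0, 0.2, 0.2]
width: -0.0
```

Now push nut d, first half.

>>> servo_tool:
  deltas: "0.14 0.48 0 0 0 0; 0.28 0.96 0 0 0 0; 0.43 1.44 0 0 0 0; 0.57 1.92 0 0 0 0; 0.71 2.4 0 0 0 0; 0.86 2.87 0 0 0 0; 1.0 3.35 0 0 0 0; 1.14 3.83 0 0 0 0; 1.28 4.31 0 0 0 0; 1.43 4.79 0 0 0 0"

```text
time: 11.65
tcp_pos: [0.4718, 0.1235, 0.0088]
orientation: [3.07, 1.571, 2.781]
ft_force: [-0.4, -0.1, 0.5]
width: -0.0003
```

Run:
```python
from t import *
snap('wrist','w6');s=r.sense();t=s['tcp_pos'];print(s['time'],t,tr(t)*1000,s['ft_force'])
```

```text
11.7 [0.47218045 0.12395217 0.00893736] [[-87.74506254  25.3909905 ]] [1.15754493 0.99901576 0.75770565]
```

View pics/w6.png

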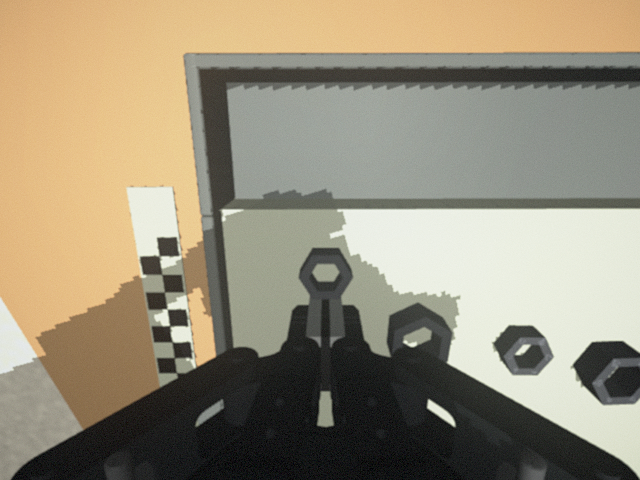

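Wrist view: nut d sits centred before the fingertips at (326,270), with the edge at row 205. Finish the push and lift.

>>> servo_tool:
  deltas: "0.16 0.55 0 0 0 0; 0.33 1.1 0 0 0 0; 0.49 1.65 0 0 0 0; 0.66 2.2 0 0 0 0; 0.82 2.75 0 0 0 0; 0.98 3.3 0 0 0 0; 1.15 3.85 0 0 0 0; 1.31 4.4 0 0 0 0; 1.31 4.4 0.5 0 0 0; 1.31 4.4 3 0 0 0"

```text
time: 12.95
tcp_pos: [0.4829, 0.1667, 0.0378]
orientation: [-2.579, 1.566, -2.868]
ft_force: [0.6, 0.8, -0.3]
width: 0.0001
```

Run:
```python
from t import *
snap('wrist','w7');s=r.sense();t=s['tcp_pos'];print(s['time'],t,tr(t)*1000,s['ft_force'])
for n,x,y in(('c',-47.7,15.5),('b',-1.8,8.3),('a',39,-2.5)):
    print(n,'start',(w(x,y-36)*100).round(2),'from here',((w(x,y-36)-t[:2])*100).round(2), 'push',(w(x,72)-w(x,y-36))*100)
```

```text
13.0 [0.48641565 0.16759094 0.04177054] [[-86.54508605  71.27719135]] [1.39535888 0.75903653 1.02957145]
c start [49.75  6.85] from here [ 1.11 -9.9 ] push [2.63775876 8.86593079]
b start [53.94  4.86] from here [  5.3 -11.9] push [2.8430762  9.55603567]
a start [57.54  2.66] from here [  8.9 -14.1] push [ 3.15105236 10.59119299]
```

>>> servo_tool:
  deltas: "0.3 -2.5 0 0 0 0; 0.6 -5 0 0 0 0; 0.9 -7.5 0 0 0 0; 1.1 -9.9 0 0 0 0; 1.1 -9.9 0 0 0 0; 1.1 -9.9 -0.7 0 0 0; 1.1 -9.9 -1.4 0 0 0; 1.1 -9.9 -2 0 0 0; 1.1 -9.9 -2 0 0 0; 1.1 -9.9 -2 0 0 0"

```text
time: 14.25
tcp_pos: [0.4958, 0.0684, 0.0187]
orientation: [-2.702, 1.571, -2.991]
ft_force: [-0.2, -0.3, -0.7]
width: 0.0002
```

Run:
```python
from t import *
d=snap('top','t8')
s=r.sense();t=s['tcp_pos'];print(s['time'],t,tr(t)*1000)
```

```text
14.3 [0.49597423 0.06834909 0.01890005] [[-49.08326866 -21.11828271]]
```

>>> servo_tool:
  deltas: "0.1 0 -0.4 0 0 0; 0.1 0 -0.8 0 0 0; 0.1 0 -1 0 0 0; 0.25 0.5 -1 0 0 0; 0.4 1.0 -1 0 0 0; 0.55 1.5 -1 0 0 0; 0.7 2.0 -1 0 0 0; 0.84 2.5 -1 0 0 0; 0.99 3.0 -1 0 0 0; 1.14 3.5 -1 0 0 0"

```text
time: 15.55
tcp_pos: [0.5073, 0.1035, 0.0088]
orientation: [-3.054, 1.571, 2.94]
ft_force: [0.4, 0.0, 0.5]
width: 0.0001
```

>>> servo_tool:
  deltas: "0.18 0.6 0 0 0 0; 0.36 1.2 0 0 0 0; 0.54 1.8 0 0 0 0; 0.72 2.4 0 0 0 0; 0.9 3.0 0 0 0 0; 1.08 3.6 0 0 0 0; 1.26 4.2 0 0 0 0; 1.43 4.8 0 0 0 0; 1.6 5.4 0 0 0 0; 1.6 5.4 1.5 0 0 0"

```text
time: 16.8
tcp_pos: [0.5219, 0.1573, 0.0232]
orientation: [-2.634, 1.568, -2.923]
ft_force: [-0.4, -0.1, -0.4]
width: 0.0002
```

>>> servo_tool:
  deltas: "0.6 -2 1.5 0 0 0; 1.2 -5 1.5 0 0 0; 1.8 -8 1.5 0 0 0; 2.4 -11 1.5 0 0 0; 2.4 -11.5 1.5 0 0 0; 2.4 -11.5 0.8 0 0 0; 2.4 -11.5 0 0 0 0; 2.4 -11.5 -0.5 0 0 0; 2.4 -11.5 -0.5 0 0 0; 2.4 -11.5 -0.5 0 0 0"

```text
time: 18.05
tcp_pos: [0.5472, 0.0425, 0.0187]
orientation: [-2.948, 1.571, 3.047]
ft_force: [0.0, 0.2, -0.4]
width: 0.0001
```

Run:
```python
from t import *
d=snap('wrist','w9')
s=r.sense();t=s['tcp_pos'];print(s['time'],t,tr(t)*1000,(w(-1.8,-27.7)-t[:2])*100)
```

```text
18.1 [0.54741647 0.04241928 0.018939  ] [[  7.6172557 -31.3020362]] [-0.7999074  0.613793 ]
```

Small sideways correction, then push nut b.

>>> servo_tool:
  deltas: "-0.8 0.6 0 0 0 0; -0.8 0.6 -0.5 0 0 0; -0.8 0.6 -1 0 0 0; -0.65 1.1 -1 0 0 0; -0.5 1.6 -1 0 0 0; -0.35 2.1 -1 0 0 0; -0.2 2.6 -1 0 0 0; -0.06 3.1 -1 0 0 0; 0.09 3.6 -1 0 0 0; 0.24 4.1 -1 0 0 0"

```text
time: 19.35
tcp_pos: [0.5497, 0.0835, 0.0088]
orientation: [0.965, 1.571, 0.676]
ft_force: [-0.6, -0.4, 0.5]
width: -0.0001
```

>>> servo_tool:
  deltas: "0.2 0.67 0 0 0 0; 0.4 1.34 0 0 0 0; 0.6 2.01 0 0 0 0; 0.8 2.68 0 0 0 0; 1.0 3.35 0 0 0 0; 1.2 4.02 0 0 0 0; 1.4 4.69 0 0 0 0; 1.6 5.36 0 0 0 0; 1.8 6.05 0 0 0 0; 1.8 6.05 1.5 0 0 0"

```text
time: 20.6
tcp_pos: [0.5663, 0.144, 0.0231]
orientation: [-2.686, 1.568, -2.974]
ft_force: [0.4, -0.1, -0.3]
width: 0.0004
```

Run:
```python
from t import *
s=r.sense();t=s['tcp_pos'];print(s['time'],t,tr(t)*1000,(w(38.5,-36)-t[:2])*100)
```

```text
20.6 [0.56632671 0.14397067 0.02310045] [[-3.21637595 71.42533895]] [  0.93505267 -11.48609034]
```

For nut a the splayed finger links could come near the bolt, so I turn the gripper a quarter turn, with the jaws along the push direction, while raised.

>>> servo_tool:
  deltas: "0 0 2 0 0 0.17; 0 0 4 0 0 0.34; 0.1 -2 4 0 0 0.51; 0.2 -4 4 0 0 0.68; 0.4 -6 4 0 0 0.85; 0.6 -8 4 0 0 1.02; 0.8 -10 4 0 0 1.19; 0.9 -11.5 4 0 0 1.36; 0.9 -11.5 4 0 0 1.53; 0.9 -11.5 4 0 0 1.57"

```text
time: 21.85
tcp_pos: [0.577, 0.0281, 0.065]
orientation: [-1.419, 1.57, -0.136]
ft_force: [0.5, -0.6, 0.1]
width: 0.0001
```

Run:
```python
from t import *
from scipy.spatial.transform import Rotation as Ro
e=snap('wrist','w10');f=snap('top','t10');s=r.sense();t=s['tcp_pos'];print(s['time'],t,tr(t)*1000,s['joint_pos'],(w(38.5,-37)-t[:2])*100)
print(Ro.from_euler('xyz',s['orientation']).as_matrix().round(3))
a=cv2.resize(e['color'],(480,360));b=cv2.resize(f['color'][180:400,205:420],(320,327))
m=np.zeros((360,800,3),np.uint8);m[:,:480]=a;m[:327,480:]=b;cv2.imwrite('pics/m10.png',m)
```

```text
21.95 [0.57700093 0.02832993 0.06490672] [[ 39.99110908 -36.36999113]] [-2.62381198e-02  3.94993537e-01  1.84492474e+00 -1.58637820e-04
  9.00508491e-01 -1.30659890e+00] [-0.1608852 -0.0178641]
[[ 0.001 -0.958  0.286]
 [-0.     0.286  0.958]
 [-1.    -0.001  0.   ]]
```

View pics/m10.png

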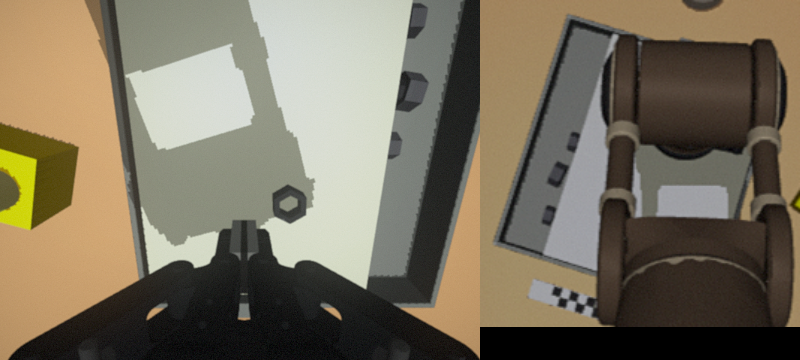

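Three nuts lie in the trough (wrist panel right edge; top panel (550,215), (562,175), (573,142)). Nut a is at (289,203) in the wrist panel. Now lower behind it.

>>> servo_tool:
  deltas: "-0.15 0 -1 0 0 0; -0.15 0 -2 0 0 0; -0.15 0 -3 0 0 0; -0.15 0 -3.5 0 0 0; -0.15 0 -4 0 0 0; -0.15 0 -4.3 0 0 0; -0.15 0 -4.6 0 0 0; -0.15 0 -4.6 0 0 0; -0.15 0 -4.6 0 0 0; -0.15 0 -4.6 0 0 0"

```text
time: 23.2
tcp_pos: [0.5753, 0.0287, 0.0181]
orientation: [-1.326, 1.57, -0.045]
ft_force: [0.1, 0.3, 0.0]
width: -0.0004
```

>>> servo_tool:
  deltas: "0 0 -0.5 0 0 0; 0 0 -0.9 0 0 0; 0.14 0.48 -0.9 0 0 0; 0.28 0.96 -0.9 0 0 0; 0.43 1.44 -0.9 0 0 0; 0.57 1.92 -0.9 0 0 0; 0.71 2.4 -0.9 0 0 0; 0.86 2.87 -0.9 0 0 0; 1.0 3.35 -0.9 0 0 0; 1.14 3.83 -0.9 0 0 0"

```text
time: 24.45
tcp_pos: [0.5866, 0.0673, 0.0088]
orientation: [-1.496, 1.571, -0.215]
ft_force: [-0.4, -1.1, 0.3]
width: -0.0002
```

>>> servo_tool:
  deltas: "0.19 0.63 0 0 0 0; 0.38 1.26 0 0 0 0; 0.57 1.9 0 0 0 0; 0.76 2.54 0 0 0 0; 0.95 3.18 0 0 0 0; 1.14 3.82 0 0 0 0; 1.33 4.46 0 0 0 0; 1.52 5.1 0 0 0 0; 1.71 5.74 0 0 0 0; 1.9 6.4 0 0 0 0"

```text
time: 25.7
tcp_pos: [0.6056, 0.1314, 0.0088]
orientation: [2.369, 1.571, -2.633]
ft_force: [0.1, 0.2, -0.5]
width: -0.0004
```

>>> servo_tool:
  deltas: "0 0 1 0 0 0; 0 0 3 0 0 0; 0 0 6 0 0 0; 0 0 10 0 0 0; -2 0 14 0 0 0; -5 0 16 0 0 0; -10 3 18 0 0 0; -15 6 20 0 0 0; -19 9 20 0 0 0; -22 12 20 0 0 0"

```text
time: 26.95
tcp_pos: [0.3844, 0.2517, 0.2111]
orientation: [-0.768, 1.567, 0.513]
ft_force: [0.7, 0.1, -0.6]
width: 0.0002
```

>>> servo_tool:
  deltas: "-4 5 0 0 0 0; -8 10 0 0 0 0; -12 15 0 0 0 0; -16 20 0 0 0 0; -18 24 0 0 0 0; -18 28 0 0 0 0; -18 28 0 0 0 0; -18 28 0 0 0 0; -18 28 0 0 0 0; -18 28 0 0 0 0"

```text
time: 28.2
tcp_pos: [0.2059, 0.53, 0.2091]
orientation: [-1.986, 1.571, -0.706]
ft_force: [-0.2, 0.3, -0.7]
width: -0.0001
```

Run:
```python
from t import *
e=snap('side','s12');f=snap('top','t12');s=r.sense();print(s['time'],s['tcp_pos'],s['ft_force'])
a=cv2.resize(e['color'][190:370,200:480],(466,300));b=cv2.resize(f['color'][150:400,205:490],(334,293))
m=np.zeros((300,800,3),np.uint8);m[:,:466]=a;m[:293,466:]=b;cv2.imwrite('pics/m12.png',cv2.convertScaleAbs(m,alpha=1.5))
```

```text
28.3 [0.20585153 0.53035992 0.20904175] [-0.49594941  0.73269087 -0.44725974]
```

View pics/m12.png

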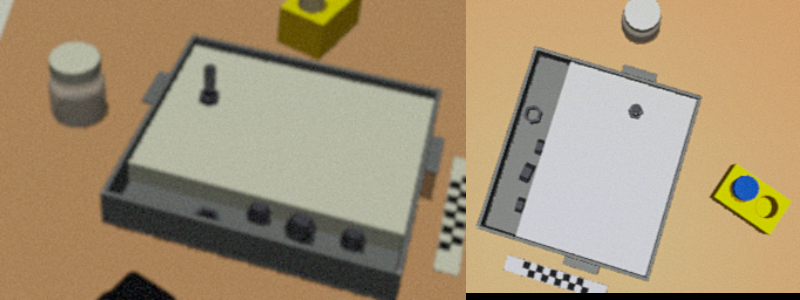

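Both panels show the plate clear, all four nuts in the trough, and the bolt, jar and rack in place. One numeric check against the first pictures, then hand in.

Run:
```python
from h import *
for n,roi in(('bolt',(230,258,335,365)),('rack',(280,355,405,490)),('jar',(140,190,330,380)),('cam',(160,262,105,210))):
    a,b=[dict(np.load(f+'.npz'))['color'][roi[0]:roi[1],roi[2]:roi[3]].astype(np.float32).mean(2) for f in('top0','t12')]
    print(n,np.round(cv2.phaseCorrelate(a,b)[0],2),np.abs(a-b).mean())
r.close_job()
```

```text
bolt [-0.03 -0.03] 1.9277776
rack [-0.    0.44] 1.9585361
jar [-0.07  0.06] 2.1022668
cam [-0.01 -0.01] 3.143106
the job is handed in; nothing more can be done
```

All four nuts are in the trough and the bolt is still standing where it was. I pushed the nuts one at a time with the closed fingertips, along the tray's +y. For the last one, beside the bolt, I turned the gripper a quarter turn. The job was handed in at about 28 s of the 54 s allowed, with the arm clear of everything.

- **Final pictures:** the side and top views show the plate empty except for the bolt. One nut lies flat in the trough and the other three rest there on edge.
- **Bystanders:** compared with the first top view, the bolt, jar and camera moved less than 0.1 px. The rack gave a 0.44 px shift (under 1 mm). I put that down to noise, since the arm never came near it, but I didn't check further.
- **Force:** all wrist readings stayed around 1 N.
- **Disagreement:** the real fingertips were about 25–30 mm higher than the stated TCP height less `r.tip_reach`. The first pass therefore went over the first nut without touching it. I corrected the height from the pictures by lowering in small steps and pushed at a reported TCP height of 8.8 mm.

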